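# Feel for the amplifier's release notch and pop its cover

### The job

The amplifier's cover is released by a notch hidden somewhere in the aluminium bar along the top of its front edge, the long edge nearest the robot. With the fingers shut, first feel lightly along the top of that edge to find the notch, then press down inside it until the catch is fully home and the cover stands ajar, and move clear. Do not press or pry at the cover itself, pick nothing up, and leave everything else on the bench where it is.

Things in the scene. Friction and masses are not known exactly. Their poses are not given: they have to be found in the camera images.
- case: Rack amplifier, a flat aluminium and grey box fixed to the bench, 280 mm deep (its x), 430 mm wide (its y), 100 mm high. Origin at the centre of its underside; x points from front to rear, y along the front edge, z up. The front has knobs, meters and handles, lower than 65 mm, reaching out at most 22 mm.
- edge (a point): Middle of the top face of the front edge bar (122 mm in front of the case's origin, 100 mm up; axes as the case's). The bar is 36 mm deep in x and runs 215 mm to each side along y, its top flat and level but for one notch, whose centre lies within 63 mm either way of this point, different each time. Behind it: a 10 mm fixed strip of the same height, then the cover.
- catch (a joint): Travel (m) of the catch, an aluminium plate that floors the notch: 0 as found, 12 mm below the bar's top; 0.009 fully down, 21 mm below. Moves straight down, takes 7 to 10 N, stays where left, raises the cover. The notch is a gap in the bar 50 mm long in y, across the bar's whole depth: open above and in front, walled at its rear and ends.
- cover: Grey perforated cover plate, 220 mm by 404 mm, 7 mm thick, let in flush in the top of the case behind the edge bar. Hinged at its rear; origin on the hinge line, 130 mm behind the case's origin at its top. It tilts 0.01 rad per mm of catch travel: 0.09 rad when the catch is home, its front edge then 20 mm up.
- adapter_mid (a point): Middle (13 mm up) of a loose brass coaxial adapter, 22 mm across and 26 mm high, standing on the front edge bar near its right (-y) end, at least 170 mm from the bar's middle. To be left alone.
- driver_grip (a point): Middle of the handle of a blue screwdriver, 170 mm long, lying on the bench in front of the amplifier. To be left alone.
- morse_key: Loose morse key, 100 by 70 mm, 42 mm high, on the bench in front of the amplifier; origin under its centre. To be left alone.
- spray: Loose spray can, 52 mm across, 170 mm high, beside the amplifier's right end (-y); origin under its centre. To be left alone.
- flux: Loose small jar, 40 mm across, 50 mm high, beside the left end (+y); origin under its centre. To be left alone.
- spool: Loose metal spool, 56 mm across, 42 mm high, beside the left end (+y); origin under its centre. To be left alone.
- mouse: Loose black computer mouse, 110 by 60 mm, 28 mm high, to the right (-y); origin under its centre. To be left alone.

How it is judged:
By the outcome, as a careful person would: the job done as asked, in the order asked, and still so for the second after the job is handed in, with the robot touching nothing.
It also fails if it takes over 51 s, if anything falls off the work surface, if the arm or the gripper's body presses on something with over 40 N, if the wrist force passes 120 N, or if a joint passes its speed limit or range.

### The arm

A 7-joint arm with a two-finger parallel gripper is mounted at the origin on the work surface. World frame = base frame: x ahead of the robot, y to its left, z up, the work surface at z = 0. Lengths are in m, angles in rad, forces in N, time in s.
With the tool pointing down it reaches from about 0.425 to 1.025 m from the base axis. Payload 3.6 kg.
Tool frame: the origin (TCP) lies between the finger pads; the fingertips stand arm.finger_overhang ahead of it and the grasp point (between the pads) lies 2 mm behind it (arm.finger_overhang is the distance from the TCP to the fingertips, in m); z points along the fingers, y is the line along which they close (so a half turn about z gives the same grasp; the last joint's range is limited). The gripper opens to 85 mm and grips with 20 to 120 N. Pads are 22 mm wide; open, the fingers measure 114 mm over their backs; the gripper's body (76 mm by 85 mm) begins 54 mm behind the grasp point. The pads swing forward as they close: fully open they stand 13 mm farther back than shut.
Start: joints at [-1.369, 0.591, 0.048, 1.609, -0.033, 0.943, -0.034], TCP at [0.211, 0.694, 0.248] pointing down, gripper open.
Joint ranges: [-2.69, 2.69], [-0.47, 2.24], [-1.27, 1.36], [0.19, 2.51], [-1.53, 4.68], [0.08, 2.07], [-3.09, 3.09]. Speed limits (rad/s): [2.57, 2.57, 3.14, 3.14, 3.14, 3.14, 3.14].

### API

Orientations are given as a 3x3 rotation matrix whose columns are the frame's x, y, z axes.
In Python, from cell import arm, eyes, finish_job gives the robot as it stands. The module is installed in compiled form; this text tells all that it offers.
- The arm moves only by the tool move_arm, never from a script. Its argument "deltas" is a list of rows, each a list of 4 numbers: the shift along the tool's x, y, z scaled (see below), then the turn about the tool's z scaled (see below). A call has 1 to 12 rows; each row shifts and turns the commanded pose from where the row before left it, along the tool's axes as they then stand; what a row does not reach is not made up. The controller multiplies each number of a shift by 0.2 m and each number of a turn by 5 degrees. A row lasts 1/8 s, in which the tool goes at most 62.5 mm and 10.7 degrees, less where a joint would pass 70% of its speed; a pose out of reach is approached as far as the arm can. A call with a number of a shift or a turn outside -1 to 1 is refused whole. A call with a gripper value outside its range is refused whole. "hand" is the closure, from -1 (fully open) to 1 (shut), set as the call begins (left out, the last holds). The fingers move at their own pace and stop on an object; "squeeze" is the grip in N (left out, the last holds). Time passes only in rows, so rows that do not move let the fingers close. It gives the time, the measured TCP pose, the force, the opening and the grip force at its end, in the units of the state.
- arm.get_obs(): the state, without advancing time (a new reading comes with each control period).
- eyes.capture(name): name is "side" or "top"; returns (picture, depth): 420x560x3 uint8, blue, green, red; 420x560 float32, m along the optical axis (not along the pixel's ray), 0 where there is no reading.
- eyes.camera_params(name): a dict with "vertical_fov" (degrees; the focal length in pixels is half the picture's height over the tangent of half this angle, whatever the lens; pixels are square), "cx", "cy" (the principal point, pixels), "xyz" and "attitude" of the camera in the world. Camera axes: x right, y up, looking along -z (the intrinsics and any distortion apply to the point x, -y, -z); pixel columns grow to the right and rows downward; lengths in m; the calibration is good to about 2 mm. A picture is of the moment at which its call begins. camera_params takes no time and is no camera call.
- finish_job(): hands the job in; it is judged then, once.
The state is a dict: "t": time; "q": joint angles; "qd": joint speeds; "joint_torque": joint torques, N m; "position": TCP position; "tcp_rot": TCP orientation; "wrist_force": force on the tool from outside, world axes, zero at the start; "moment": the same for the moment, N m; "opening": opening from 0.0 (shut) to 1.0 (fully open); "grip_force": force on a finger pad.
Only numpy, scipy, OpenCV 4.12 (cv2) and the standard library are available. Lean on these libraries where they do the work, as an engineer would, in place of code of your own. Each camera call takes 0.05 s, during which the arm holds its last target. There are 200 camera calls.

## Working session

There is one attempt and no reset: what is moved stays moved. The work goes in short steps, Python scripts to look and compute and a tool call to move; the robot and the scene stay as the last step left them, time stands still between calls to the robot, and variables do not carry over. Pictures are saved under pics/ and viewed, at most 10 in all, crops included, and the job is handed in when it is done.

Besides the shell and the picture viewer there is one more tool, called after "Call:" as name(argument=value, ...), one argument or row to a line, values as JSON. move_arm: Moves the arm, as the interface text tells. Its arguments: {"type":"object","properties":{"deltas":{"type":"array"},"hand":{"type":"number"},"squeeze":{"type":"number"}},"required":["deltas"]}

```bash
mkdir -p pics; cat > h.py <<'E'
import numpy as np, cv2
from cell import arm, eyes, finish_job
def cap(n):
    p,d=eyes.capture(n); return p,d,eyes.camera_params(n)
def world(u,v,d,c,h=420):
    f=h/2/np.tan(np.radians(c["vertical_fov"])/2)
    u,v,d=map(np.asarray,(u,v,d))
    P=np.stack([(u-c["cx"])/f*d,-(v-c["cy"])/f*d,-d],-1)
    return P@np.array(c["attitude"]).T+np.array(c["xyz"])
E
python3 - <<'E'
from h import *
for n in("top","side"):
    p,d,c=cap(n); print(n,c); np.savez(n+"0.npz",p=p,d=d)
    cv2.imwrite(f"pics/{n}0.png",cv2.resize(p,(800,600)))
o=arm.get_obs();print({k:np.round(v,3).tolist() for k,v in o.items()}); print(arm.finger_overhang)
E
```

```text
top {'vertical_fov': 49.84196363665867, 'cx': 273.16512752101755, 'cy': 209.71584795775084, 'xyz': array([0.4241867 , 0.03000824, 1.17205463]), 'attitude': array([[-9.06011793e-03,  9.84918315e-01, -1.72782603e-01],
       [-9.99957360e-01, -9.23259776e-03, -1.94597290e-04],
       [-1.78689471e-03,  1.72773472e-01,  9.84959966e-01]])}
side {'vertical_fov': 45.916995085934495, 'cx': 272.6800249926712, 'cy': 201.8380658987422, 'xyz': array([-0.00279932, -0.84496434,  0.75886191]), 'attitude': array([[ 0.82331204,  0.3166643 , -0.47104248],
       [-0.56740674,  0.43815691, -0.69718585],
       [-0.01438335,  0.84127418,  0.54041731]])}
{'t': 0.1, 'q': [-1.369, 0.592, 0.048, 1.61, -0.033, 0.943, -0.034], 'qd': [0.002, -0.001, 0.0, -0.001, 0.001, -0.001, -0.0], 'joint_torque': [0.005, -55.0, 1.553, -19.883, 0.01, 0.004, -0.0], 'position': [0.211, 0.693, 0.247], 'tcp_rot': [[-0.957, 0.291, -0.0], [0.291, 0.957, -0.002], [-0.0, -0.002, -1.0]], 'wrist_force': [0.561, -0.235, 0.619], 'moment': [-0.002, -0.038, 0.015], 'grip_force': 0.0, 'opening': 1.0}
0.017
```

View pics/top0.png

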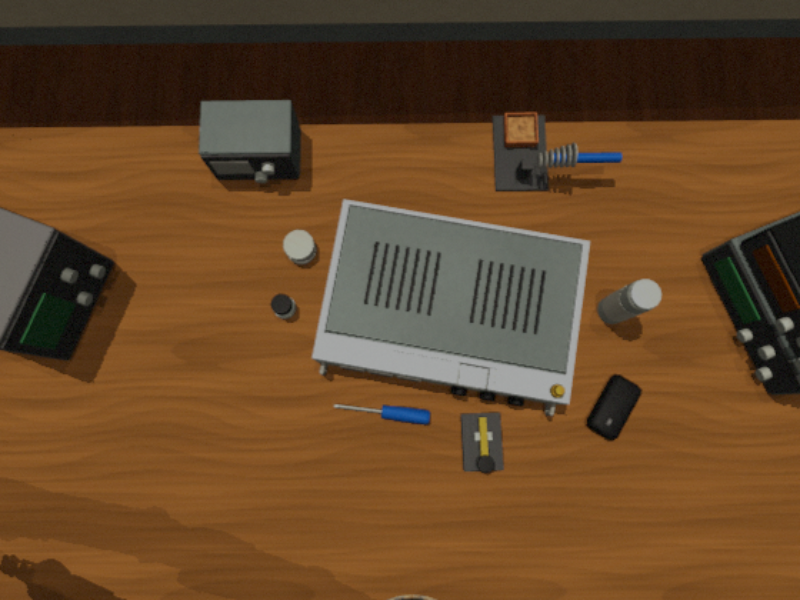

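View pics/side0.png

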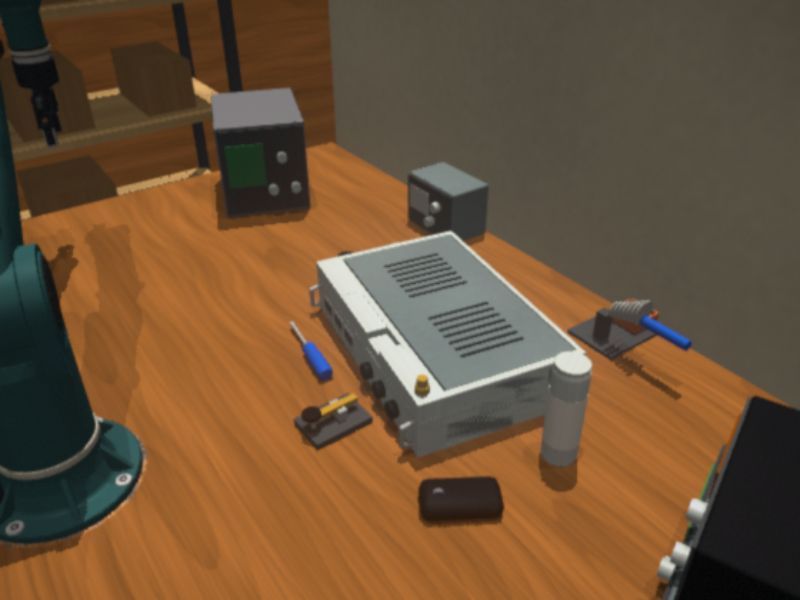

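The top view shows the case's top face with corners near (345,201), (589,240), (570,403), (315,358). A notch-like step sits in the front bar at about (475,376), the adapter at (558,390), and the key and driver in front. The side view shows the same step at (380,338).

```bash
python3 - <<'E'
from h import *
z=np.load("top0.npz");p,d=z["p"],z["d"];c=eyes.camera_params("top")
v,u=np.mgrid[:420,:560];W=world(u,v,d,c)
m=(abs(W[...,2]-.1)<.008)&(d>0)&(u>215)&(u<418)&(v>135)&(v<288)
n,l,s,_=cv2.connectedComponentsWithStats(m.astype(np.uint8));k=1+s[1:,4].argmax();P=W[l==k]
r=cv2.minAreaRect(P[:,:2].astype(np.float32));B=cv2.boxPoints(r);print(r,B, P[:,2].mean())
# case x axis: short direction, pointing +x
e=[B[1]-B[0],B[2]-B[1]];e.sort(key=np.linalg.norm);ex=e[0]/np.linalg.norm(e[0]);ex=ex*np.sign(ex[0]);ey=np.array([-ex[1],ex[0]])
C=np.array(r[0]);E=C-.122*ex;print("ex",ex,"yaw",np.degrees(np.arctan2(ex[1],ex[0])),"edge",E)
def loc(q):return np.array([(q-C)@ex,(q-C)@ey])
L=np.stack([(W[...,:2]-C)@ex,(W[...,:2]-C)@ey],-1)
# height profile along bar middle
for y in np.arange(-.2,.2,.01):
    s=(abs(L[...,0]+.122)<.01)&(abs(L[...,1]-y)<.005)&(d>0)
    print(round(y,3),round(float(np.median(W[s][:,2])),4),end=" | ")
for n,(a,b) in dict(notchL=(460,376),notchR=(488,376),adapter=(558,390)).items():
    a*=.7;b*=.7;print(n,loc(world(a,b,d[int(b),int(a)],c)[:2]),world(a,b,d[int(b),int(a)],c))
# rectified crop via homography
f=210/np.tan(np.radians(c["vertical_fov"])/2);R=np.array(c["attitude"])
def px(w):
    q=R.T@(w-c["xyz"]);return [c["cx"]-f*q[0]/q[2],c["cy"]+f*q[1]/q[2]]
src=[];dst=[]
for a,b in[(-.16,.22),(-.16,-.22),(-.06,-.22),(-.06,.22)]:
    w=np.r_[C+a*ex+b*ey,.1];src.append(px(w));dst.append([(.22-b)*1800,(-.06-a)*1800])
H=cv2.getPerspectiveTransform(np.float32(src),np.float32(dst))
cv2.imwrite("pics/bar.png",cv2.warpPerspective(p,H,(792,180)))
E
```

```text
((0.6147629022598267, -0.07600201666355133), (0.43086424469947815, 0.2816636860370636), 79.40642547607422) [[ 0.43672612 -0.26187164]
 [ 0.71358913 -0.313653  ]
 [ 0.7927997   0.1098676 ]
 [ 0.5159367   0.16164896]] 0.10072551484205736
ex [ 0.982956   -0.18384108] yaw -10.593572 edge [ 0.49484227 -0.05357341]
-0.2 0.1125 | -0.19 0.1253 | -0.18 0.103 | -0.17 0.1006 | -0.16 0.1008 | -0.15 0.1009 | -0.14 0.1002 | -0.13 0.1007 | -0.12 0.1002 | -0.11 0.1006 | -0.1 0.1008 | -0.09 0.1002 | -0.08 0.0997 | -0.07 0.0896 | -0.06 0.0888 | -0.05 0.0887 | -0.04 0.0889 | -0.03 0.0903 | -0.02 0.1003 | -0.01 0.1005 | 0.0 0.0996 | 0.01 0.0993 | 0.02 0.1005 | 0.03 0.1002 | 0.04 0.1002 | 0.05 0.1009 | 0.06 0.1004 | 0.07 0.1003 | 0.08 0.1003 | 0.09 0.1004 | 0.1 0.1007 | 0.11 0.1004 | 0.12 0.1012 | 0.13 0.1003 | 0.14 0.1011 | 0.15 0.0997 | 0.16 0.1007 | 0.17 0.1009 | 0.18 0.1003 | 0.19 0.1006 | notchL [-0.12727602 -0.03279384] [ 0.48362733 -0.08483836  0.09025148]
notchR [-0.11925534 -0.07849009] [ 0.48311045 -0.13123029  0.09189507]
adapter [-0.12450806 -0.18767   ] [ 0.45787551 -0.23758367  0.12623682]
```

View pics/bar.png

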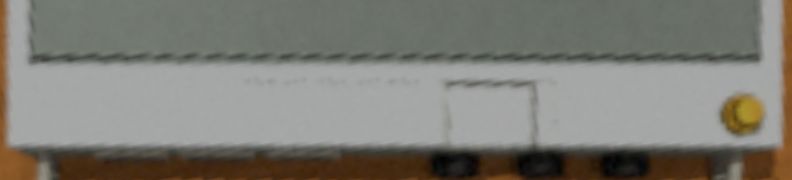

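The rectified bar shows the notch at u 447–537, centred about 53 mm towards -y from the bar's middle; the depth profile agrees (89 mm high from -0.03 to -0.075). Now I approach with the fingers shut.

Call:
move_arm(
  deltas=[
    [0,0,0,-0.63],
    [0,0,0,-0.63],
    [-0.2,-0.2,0,0],
    [-0.2,-0.2,0,0],
    [-0.2,-0.2,0,0],
    [-0.2,-0.2,0,0],
    [-0.2,-0.2,0,0],
    [-0.2,-0.2,0,0],
    [-0.2,-0.2,0,0],
    [-0.2,-0.2,0,0],
    [-0.2,-0.2,0,0],
    [-0.2,-0.2,0,0],
  ],
  hand=1,
  squeeze=20,
)

```text
t: 1.6
position: [0.5312, 0.2249, 0.2481]
tcp_rot: [[-0.983, 0.185, -0.0], [0.185, 0.983, -0.0], [0.0, -0.0, -1.0]]
wrist_force: [1.3, -0.1, 0.3]
opening: 0.003
grip_force: 0.0
```

```bash
cat > st.py <<'E'
from h import *
ex=np.array([.982956,-.183841]);ey=np.array([.183841,.982956]);C=np.array([.61476,-.0760])
o=arm.get_obs();p=np.array(o["position"]);R=np.array(o["tcp_rot"])
print("t",round(o["t"],2),"local tip x,y,z",np.round([(p[:2]-C)@ex,(p[:2]-C)@ey,p[2]-.017],4),"F",np.round(o["wrist_force"],2),"open",o["opening"],"tooly·ex",R[:2,1]@ex,"tilt",R[:2,2])
E
python3 st.py
```

```text
t 1.6 local tip x,y,z [-0.1375  0.2804  0.2311] F [ 1.28 -0.05  0.26] open 0.0033941271821203546 tooly·ex 0.0007391531762789408 tilt [-0.00034902 -0.00010546]
```

Call:
move_arm(
  deltas=[
    [-0.04,-0.2,0,0],
    [-0.04,-0.2,0,0],
    [0,-0.2,0,0],
    [0,-0.2,0,0],
    [0,-0.2,0,0],
    [0,-0.2,0,0],
    [0,-0.05,0,0],
    [0,0,0.2,0],
    [0,0,0.2,0],
    [0,0,0.15,0],
    [0,0,0.05,0],
    [0,0,0,0],
  ],
)

```text
t: 3.1
position: [0.5002, -0.0214, 0.1281]
tcp_rot: [[-0.983, 0.184, -0.001], [0.184, 0.983, 0.0], [0.001, 0.0, -1.0]]
wrist_force: [-0.0, 0.7, 0.5]
opening: -0.001
grip_force: 0.0
```

```bash
python3 st.py
```

```text
t 3.1 local tip x,y,z [-0.1226  0.0326  0.1111] F [-0.03  0.69  0.52] open -0.0014510944932588337 tooly·ex -3.724518283028656e-05 tilt [-0.00074343  0.00032886]
```

Call:
move_arm(
  deltas=[
    [0,0,0.02,0],
    [0,0,0.02,0],
    [0,0,0.005,0],
    [0,0,0,0],
  ],
)

```text
t: 3.6
position: [0.5002, -0.0222, 0.1195]
tcp_rot: [[-0.983, 0.185, 0.0], [0.185, 0.983, 0.0], [-0.0, 0.0, -1.0]]
wrist_force: [-0.2, 0.0, 0.1]
opening: -0.002
grip_force: 0.0
```

Call:
move_arm(
  deltas=[
    [0,0,0.004,0],
    [0,0,0,0],
  ],
)

```text
t: 3.85
position: [0.5001, -0.0221, 0.1185]
tcp_rot: [[-0.983, 0.185, 0.0], [0.185, 0.983, 0.0], [-0.0, 0.0, -1.0]]
wrist_force: [-0.2, -0.0, -0.7]
opening: -0.002
grip_force: 0.0
```

Call:
move_arm(
  deltas=[
    [0,0,0.004,0],
    [0,0,0,0],
  ],
)

```text
t: 4.1
position: [0.5, -0.0221, 0.1176]
tcp_rot: [[-0.983, 0.185, -0.0], [0.185, 0.983, 0.0], [0.0, -0.0, -1.0]]
wrist_force: [0.4, 0.2, -0.2]
opening: -0.001
grip_force: 0.0
```

Call:
move_arm(
  deltas=[
    [0,0,0.003,0],
    [0,0,0,0],
  ],
)

```text
t: 4.35
position: [0.5001, -0.0222, 0.1171]
tcp_rot: [[-0.983, 0.185, -0.0], [0.185, 0.983, -0.0], [0.0, -0.0, -1.0]]
wrist_force: [-0.2, 0.5, -0.2]
opening: -0.0
grip_force: 0.0
```

Call:
move_arm(
  deltas=[
    [0,0,0.003,0],
    [0,0,0,0],
  ],
)

```text
t: 4.6
position: [0.5002, -0.0221, 0.1168]
tcp_rot: [[-0.983, 0.185, 0.0], [0.185, 0.983, 0.0], [-0.0, 0.0, -1.0]]
wrist_force: [-1.0, 0.9, 4.2]
opening: 0.002
grip_force: 2.0
```

Call:
move_arm(
  deltas=[
    [0,0,0.003,0],
    [0,0,0,0],
  ],
)

```text
t: 4.85
position: [0.5001, -0.0221, 0.1167]
tcp_rot: [[-0.983, 0.185, 0.0], [0.185, 0.983, 0.0], [-0.0, 0.0, -1.0]]
wrist_force: [-2.9, 0.5, 10.5]
opening: 0.0
grip_force: 4.9
```

Call:
move_arm(
  deltas=[
    [0,0,-0.003,0],
    [0,-0.02,0,0],
    [0,-0.02,0,0],
  ],
)

```text
t: 5.22
position: [0.4995, -0.0293, 0.1168]
tcp_rot: [[-0.983, 0.184, 0.002], [0.184, 0.983, 0.001], [-0.002, 0.001, -1.0]]
wrist_force: [0.7, 3.1, 5.2]
opening: 0.001
grip_force: 2.4
```

Call:
move_arm(
  deltas=[
    [0,-0.02,0,0],
    [0,-0.02,0,0],
    [0,-0.02,0,0],
    [0,-0.02,0,0],
  ],
)

```text
t: 5.72
position: [0.4965, -0.0454, 0.1168]
tcp_rot: [[-0.983, 0.184, 0.002], [0.184, 0.983, 0.001], [-0.002, 0.001, -1.0]]
wrist_force: [1.2, 3.2, 5.4]
opening: -0.002
grip_force: 2.7
```

Steady light contact at about 5 N, so I continue sliding towards -y.

Call:
move_arm(
  deltas=[
    [0,-0.02,0,0],
    [0,-0.02,0,0],
    [0,-0.02,0,0],
    [0,-0.02,0,0],
  ],
)

```text
t: 6.22
position: [0.4935, -0.0611, 0.1168]
tcp_rot: [[-0.983, 0.184, 0.002], [0.184, 0.983, 0.001], [-0.001, 0.001, -1.0]]
wrist_force: [1.1, 4.1, 5.6]
opening: 0.002
grip_force: 2.8
```

Call:
move_arm(
  deltas=[
    [0,-0.02,0,0],
    [0,-0.02,0,0],
    [0,-0.02,0,0],
    [0,-0.02,0,0],
  ],
)

```text
t: 6.72
position: [0.4905, -0.0768, 0.1168]
tcp_rot: [[-0.983, 0.184, 0.001], [0.184, 0.983, 0.001], [-0.001, 0.001, -1.0]]
wrist_force: [0.5, 3.5, 6.2]
opening: 0.0
grip_force: 2.9
```

Call:
move_arm(
  deltas=[
    [0,-0.02,0,0],
    [0,-0.02,0,0],
  ],
)

```text
t: 6.98
position: [0.4889, -0.0847, 0.1167]
tcp_rot: [[-0.983, 0.184, 0.001], [0.184, 0.983, 0.001], [-0.001, 0.001, -1.0]]
wrist_force: [0.9, 3.5, 5.0]
opening: -0.002
grip_force: 2.5
```

Call:
move_arm(
  deltas=[
    [0,-0.02,0,0],
    [0,-0.02,0,0],
  ],
)

```text
t: 7.22
position: [0.4857, -0.0941, 0.1161]
tcp_rot: [[-0.983, 0.186, -0.002], [0.186, 0.983, -0.001], [0.002, -0.001, -1.0]]
wrist_force: [-0.1, -0.2, 1.1]
opening: -0.001
grip_force: 0.0
```

```bash
python3 st.py
```

```text
t 7.22 local tip x,y,z [-0.1235 -0.0415  0.0991] F [-0.1  -0.21  1.12] open -0.0012653732348620204 tooly·ex 0.001919643972462614 tilt [-0.00173952 -0.0008429 ]
```

The force fell away and the tip sank at local y ≈ -0.04, so the notch is found where the images put it. Next I centre on it and go down.

Call:
move_arm(
  deltas=[
    [0,-0.03,0,0],
    [0,-0.028,0,0],
    [0,0,0,0],
    [0,0,0.02,0],
    [0,0,0.02,0],
    [0,0,0,0],
  ],
)

```text
t: 7.98
position: [0.4844, -0.104, 0.1081]
tcp_rot: [[-0.983, 0.184, -0.001], [0.184, 0.983, 0.0], [0.001, 0.0, -1.0]]
wrist_force: [-0.3, 0.3, 0.3]
opening: 0.001
grip_force: 0.0
```

```bash
python3 st.py
```

```text
t 7.97 local tip x,y,z [-0.123  -0.0515  0.0911] F [-0.35  0.31  0.28] open 0.0007372510545826649 tooly·ex 0.00038520251268862123 tilt [-0.00095261  0.00024237]
```

Tip is at z = 0.091 inside the notch with no contact. I press down in small steps.

Call:
move_arm(
  deltas=[
    [0,0,0.01,0],
    [0,0,0.01,0],
    [0,0,0,0],
  ],
)

```text
t: 8.35
position: [0.4848, -0.1042, 0.1045]
tcp_rot: [[-0.983, 0.185, 0.0], [0.185, 0.983, 0.0], [-0.0, 0.0, -1.0]]
wrist_force: [-0.1, 0.3, 0.8]
opening: 0.001
grip_force: 0.3
```

Call:
move_arm(
  deltas=[
    [0,0,0.01,0],
    [0,0,0.01,0],
    [0,0,0.01,0],
    [0,0,0,0],
  ],
)

```text
t: 8.85
position: [0.4847, -0.1042, 0.0988]
tcp_rot: [[-0.983, 0.185, 0.0], [0.185, 0.983, 0.0], [-0.0, 0.0, -1.0]]
wrist_force: [0.0, 0.1, 4.1]
opening: 0.002
grip_force: 2.0
```

Call:
move_arm(
  deltas=[
    [0,0,0.01,0],
    [0,0,0.005,0],
    [0,0,0,0],
  ],
)

```text
t: 9.22
position: [0.4848, -0.1042, 0.096]
tcp_rot: [[-0.983, 0.185, 0.0], [0.185, 0.983, 0.0], [-0.0, 0.0, -1.0]]
wrist_force: [-1.1, 0.2, 8.4]
opening: 0.003
grip_force: 3.6
```

Call:
move_arm(
  deltas=[
    [0,0,0.005,0],
    [0,0,0,0],
  ],
)

```text
t: 9.48
position: [0.4848, -0.1042, 0.0959]
tcp_rot: [[-0.983, 0.185, 0.001], [0.185, 0.983, 0.0], [-0.0, 0.0, -1.0]]
wrist_force: [-2.4, 0.5, 16.4]
opening: 0.001
grip_force: 8.1
```

The catch is against its stop: 21 mm below the bar's top, with force rising to 16 N. One small confirming push, then straight up and clear.

Call:
move_arm(
  deltas=[
    [0,0,0.003,0],
    [0,0,0,0],
  ],
)

```text
t: 9.72
position: [0.4848, -0.1042, 0.0958]
tcp_rot: [[-0.983, 0.185, 0.001], [0.185, 0.983, 0.0], [-0.001, 0.0, -1.0]]
wrist_force: [-4.5, 1.3, 21.1]
opening: 0.003
grip_force: 10.8
```

Call:
move_arm(
  deltas=[
    [0,0,-0.02,0],
    [0,0,-0.05,0],
    [0,0,-0.1,0],
    [0,0,-0.15,0],
    [0,0,-0.2,0],
    [0,0,-0.2,0],
    [0,0.2,0,0],
    [0,0.2,0,0],
    [0,0.2,0,0],
    [0,0.2,0,0],
    [0,0.2,0,0],
    [0,0,0,0],
  ],
)

```text
t: 11.22
position: [0.522, 0.0965, 0.238]
tcp_rot: [[-0.984, 0.178, 0.001], [0.178, 0.984, 0.002], [-0.0, 0.002, -1.0]]
wrist_force: [0.4, -0.5, -0.2]
opening: 0.0
grip_force: 0.0
```

```bash
python3 - <<'E'
from h import *
p,d,c=cap("side");cv2.imwrite("pics/side1.png",cv2.resize(p,(800,600)))
p,d,c=cap("top");v,u=np.mgrid[:420,:560];W=world(u,v,d,c)
ex=np.array([.982956,-.183841]);ey=np.array([.183841,.982956]);C=np.array([.61476,-.0760])
L=np.stack([(W[...,:2]-C)@ex,(W[...,:2]-C)@ey],-1)
for x,y in[(-.122,-.053),(-.08,-.1),(-.08,.0),(0,-.1),(.1,-.1)]:
    s=(abs(L[...,0]-x)<.006)&(abs(L[...,1]-y)<.012)&(d>0);print(x,y,np.median(W[s][:,2]))
print(arm.get_obs()["wrist_force"],arm.get_obs()["t"])
E
```

```text
-0.122 -0.053 0.07925609649202059
-0.08 -0.1 0.11991498489679508
-0.08 0.0 0.11975196873440463
0 -0.1 0.1119328540755884
0.1 -0.1 0.10385916459075517
[-0.04819861 -1.32273954 -0.19844465] 11.325
```

View pics/side1.png

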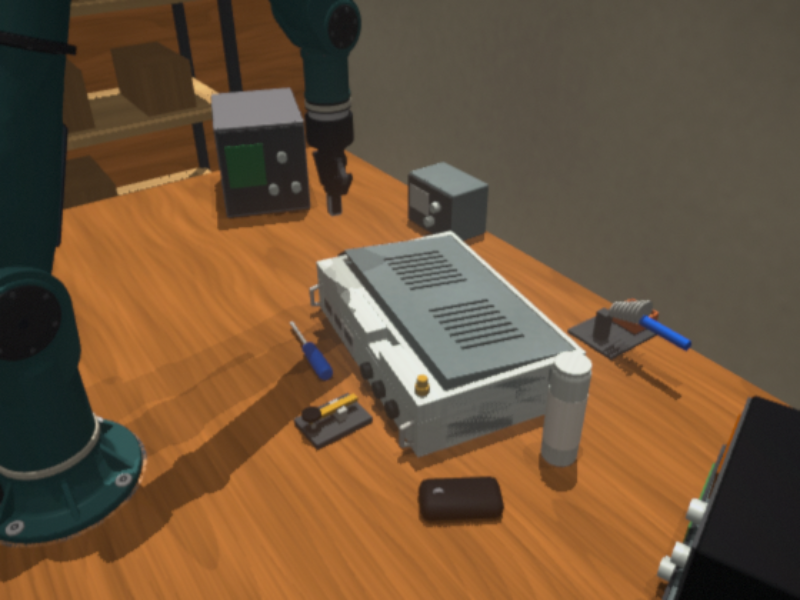

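The view shows the cover ajar, its front edge at about z = 0.12 near (440,385). The notch floor is at 0.079, the adapter still stands at (423,384), the other items are where they were, and the arm is clear.

```bash
python3 -c "
from cell import finish_job;print(finish_job())"
```

```text
the job is handed in; nothing more can be done
None
```

The job is handed in: I found the notch by feel about 53 mm to the right (-y) of the bar's middle and pressed the catch fully home, so the cover stands ajar at about 20 mm; the arm is clear, and in the side view the rest of the bench looks undisturbed.

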